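# Reagent bottles back in their own spill dishes

## Task

The reagent bottles have been put back in each other's spill dishes: move them round until every bottle stands upright in the dish of its own cap's colour, using the empty white dish as the free spot on the way. Keep the bottles upright, set them down rather than letting them drop from a height, and never stand one on the bare bench. Leave a bottle that is already right in its place, and do not push or knock over the glass beaker.

Things in the scene. Friction and masses are not known exactly. Their poses are not given: they have to be found in the camera images.
- bottle_red: loose reagent bottle with a RED screw cap: brown (amber) glass, pale paper label with a red stripe. Round, 84 mm tall: straight body 48 mm in diameter up to 54 mm height, short neck, cap 32 mm in diameter from 64 to 84 mm height; about 0.1 to 0.2 kg. Origin: centre of its underside; z up. At the start it stands upright in one of the four coloured dishes
- bottle_blue: loose reagent bottle with a BLUE screw cap: white plastic, pale paper label with a blue stripe. Round, 84 mm tall: straight body 48 mm in diameter up to 54 mm height, short neck, cap 32 mm in diameter from 64 to 84 mm height; about 0.1 to 0.2 kg. Origin: centre of its underside; z up. At the start it stands upright in one of the four coloured dishes
- bottle_yellow: loose reagent bottle with a YELLOW screw cap: brown (amber) glass, pale paper label with a yellow stripe. Round, 84 mm tall: straight body 48 mm in diameter up to 54 mm height, short neck, cap 32 mm in diameter from 64 to 84 mm height; about 0.1 to 0.2 kg. Origin: centre of its underside; z up. At the start it stands upright in one of the four coloured dishes
- bottle_green: loose reagent bottle with a GREEN screw cap: white plastic, pale paper label with a green stripe. Round, 84 mm tall: straight body 48 mm in diameter up to 54 mm height, short neck, cap 32 mm in diameter from 64 to 84 mm height; about 0.1 to 0.2 kg. Origin: centre of its underside; z up. At the start it stands upright in one of the four coloured dishes
- dish_red: RED plastic spill dish, fixed to the bench, the place of the red-capped bottle: round, 80 mm across, rim 14 mm high and 4 mm thick, so 72 mm across inside; its floor is 8 mm above the bench. Room for one bottle only. Origin: centre of its underside, on the bench; z up
- dish_blue: BLUE plastic spill dish, fixed to the bench, the place of the blue-capped bottle: round, 80 mm across, rim 14 mm high and 4 mm thick, so 72 mm across inside; its floor is 8 mm above the bench. Room for one bottle only. Origin: centre of its underside, on the bench; z up
- dish_yellow: YELLOW plastic spill dish, fixed to the bench, the place of the yellow-capped bottle: round, 80 mm across, rim 14 mm high and 4 mm thick, so 72 mm across inside; its floor is 8 mm above the bench. Room for one bottle only. Origin: centre of its underside, on the bench; z up
- dish_green: GREEN plastic spill dish, fixed to the bench, the place of the green-capped bottle: round, 80 mm across, rim 14 mm high and 4 mm thick, so 72 mm across inside; its floor is 8 mm above the bench. Room for one bottle only. Origin: centre of its underside, on the bench; z up
- dish_spare: WHITE spill dish, fixed to the bench, of the same shape and size as the coloured ones (floor 8 mm above the bench, 72 mm across inside, rim 14 mm high); it stands empty at the start and belongs to no bottle: the free spot. Origin: centre of its underside; z up
- beaker: loose empty clear glass beaker, 54 mm across and 62 mm tall, standing on the bench among the dishes; not to be moved. Origin: centre of its underside; z up
There are look-alikes about, which are no part of the job. Leave any purple look-alike of the bottle_blue alone. Several things look just like the dish_red: the one meant starts farthest from the robot's base.

How it is judged:
On the way:
1. a bottle stands, let go, in the white dish (((horizontal distance between bottle_red and dish_spare below 0.013 m and z of bottle_red in the frame of dish_spare below 0.012 m and angle between bottle_red's own z axis and vertical below 0.08 rad and contact force between the fingers and bottle_red below 0.05 N) or (horizontal distance between bottle_blue and dish_spare below 0.013 m and z of bottle_blue in the frame of dish_spare below 0.012 m and angle between bottle_blue's own z axis and vertical below 0.08 rad and contact force between the fingers and bottle_blue below 0.05 N) or (horizontal distance between bottle_yellow and dish_spare below 0.013 m and z of bottle_yellow in the frame of dish_spare below 0.012 m and angle between bottle_yellow's own z axis and vertical below 0.08 rad and contact force between the fingers and bottle_yellow below 0.05 N) or (horizontal distance between bottle_green and dish_spare below 0.013 m and z of bottle_green in the frame of dish_spare below 0.012 m and angle between bottle_green's own z axis and vertical below 0.08 rad and contact force between the fingers and bottle_green below 0.05 N))), for 0.2 s.
At the end, for the whole second after the job is handed in: each of the four bottles stands upright (within 0.08 rad) and at rest on the floor of the dish of its cap's colour, inside the rim (centres within 13 mm) (horizontal distance between bottle_red and dish_red below 0.013 m and z of bottle_red in the frame of dish_red between 0.005 and 0.012 m and angle between each of bottle_red, bottle_blue, bottle_yellow, bottle_green's own z axis and vertical below 0.08 rad and linear speed of each of bottle_red, bottle_blue, bottle_yellow, bottle_green below 0.02 m/s and angular speed of each of bottle_red, bottle_blue, bottle_yellow, bottle_green below 0.2 rad/s and horizontal distance between bottle_blue and dish_blue below 0.013 m and z of bottle_blue in the frame of dish_blue between 0.005 and 0.012 m and horizontal distance between bottle_yellow and dish_yellow below 0.013 m and z of bottle_yellow in the frame of dish_yellow between 0.005 and 0.012 m and horizontal distance between bottle_green and dish_green below 0.013 m and z of bottle_green in the frame of dish_green between 0.005 and 0.012 m); the robot touches nothing.
It fails at once if a bottle stands on the bare bench (its underside lower than 4 mm over it) (height (world z) of any of bottle_red, bottle_blue, bottle_yellow, bottle_green below 0.004 m).
It fails at once if a bottle is tipped by more than 0.6 rad (angle between any of bottle_red, bottle_blue, bottle_yellow, bottle_green's own z axis and vertical above 0.6 rad).
It fails at once if a bottle is let fall: it touches nothing while its underside is more than 25 mm over the bench (17 mm over a dish's floor) ((height (world z) of bottle_red above 0.025 m and contact force between bottle_red and anything else below 0.01 N) or (height (world z) of bottle_blue above 0.025 m and contact force between bottle_blue and anything else below 0.01 N) or (height (world z) of bottle_yellow above 0.025 m and contact force between bottle_yellow and anything else below 0.01 N) or (height (world z) of bottle_green above 0.025 m and contact force between bottle_green and anything else below 0.01 N)).
It fails at once if a bottle that was already in its own dish is lifted out (height (world z) of bottle_green above 0.03 m and horizontal distance between bottle_green and dish_green below 0.03 m and distance of bottle_green from where it was at the start of the episode below 0.06 m).
It fails at once if the beaker is pushed more than 25 mm or knocked over (distance of beaker from where it was at the start of the episode above 0.025 m or angle between beaker's own z axis and vertical above 0.5 rad).
It also fails if it takes over 102 s, if anything falls off the work surface, if the arm or the gripper's body presses on something with over 40 N, if the wrist force passes 120 N, or if a joint passes its speed limit or range.

## Robot

A 6-joint arm with a two-finger parallel gripper is mounted at the origin on the work surface. World frame = base frame: x ahead of the robot, y to its left, z up, the work surface at z = 0. Lengths are in m, angles in rad, forces in N, time in s.
With the tool pointing down it reaches from about 0.375 to 0.975 m from the base axis. Payload 3.8 kg.
Tool frame: the origin (TCP) lies midway between the tips of the shut fingers; the grasp point (between the pads) lies 19 mm behind it; x points along the fingers, y is the direction in which the jaws open and shut, and the axes are right-handed (so a half turn about x gives the same grasp; the last joint's range is limited). The gripper opens to 88 mm and grips with 3 to 60 N. Pads are 18 mm wide; open, the fingers measure 123 mm over their backs; the gripper's body (75 mm by 187 mm) begins 45 mm behind the grasp point.
Start: joints at [-0.037, 0.264, 1.604, -0, 1.274, -0.037], TCP at [0.675, -0, 0.239] pointing down, gripper open.
Joint ranges: [-2.63, 2.63], [-0.94, 2.18], [0.31, 2.57], [-1.31, 4.45], [0, 2.66], [-2.55, 2.55]. Speed limits (rad/s): [2.57, 2.57, 3.14, 3.14, 3.14, 3.14].

## Interface

Orientations are given as a rotation vector (axis times angle).
In Python, from cell import manip, inverse_kinematics, cams, order gives the robot as it stands. Calls block until the motion is done:
- manip.move_pose(position, orientation): joint-space move of the TCP to a pose.
- manip.move_linear(position, rate=0.15, rot=None): straight line of the TCP; rot=None keeps the orientation; rate is the mean speed in m/s.
- manip.set_joints(angles): joint-space move.
- manip.set_gripper(opening, force=None): finger opening in m; force is the grip in N (None keeps the last); returns when the fingers have stopped.
- manip.dwell(seconds).
- inverse_kinematics(position, orientation): joint angles nearest the present ones, or None.
- manip.state(): the state.
- cams.capture(name): name is "scene" or "side" or "wrist"; returns a dict with "image" (400x640x3 uint8, blue, green, red), "z_map" (400x640 float32, m along the optical axis (not along the pixel's ray), 0 where there is no reading), "intrinsics" (3x3 intrinsics, pixels), "position" and "orientation" of the camera in the world; the wrist camera has in their place "T_tool_cam" (4x4, takes a point from camera to tool coordinates, whose origin is the TCP and whose axes are the tool frame's). Camera axes: x right, y down, z forward; pixel columns grow to the right and rows downward; lengths in m; the calibration is good to about 2 mm. A picture is of the moment at which its call begins: read the wrist's pose just before it.
A pose or a line that the arm cannot do raises manip.IKError and nothing moves.
- order.close_job(): hands the job in, once; it reports no verdict.
The state is a dict: "clock": time; "joint_pos": joint angles; "joint_velocities": joint speeds; "tau": joint torques, N m; "tool_pos": TCP position; "tcp_rot": TCP orientation; "contact_force": force on the tool from outside, world axes, zero at the start; "moment": the same for the moment, N m; "gripper_width": finger opening in m.
Only numpy, scipy, OpenCV 4.12 (cv2) and the standard library are available. Lean on these libraries where they do the work, as an engineer would, in place of code of your own. Each camera call takes 0.05 s, during which the arm holds its last target.

## Working session

There is one attempt and no reset: what is moved stays moved. The work goes in short steps, each a Python script; the robot and the scene stay as the last script left them, time stands still between calls to the robot, and variables do not carry over. Pictures are saved under pics/ and viewed, and the job is handed in when it is done.

```bash
ls; mkdir -p pics
python3 - <<'E'
from cell import manip,cams
import cv2,numpy as np
for n in ["scene","side"]:
    c=cams.capture(n); cv2.imwrite(f"pics/{n}0.png",c["image"]); print(n,c["position"],c["orientation"],c["intrinsics"].tolist() if hasattr(c["intrinsics"],'tolist') else c["intrinsics"]); print((c["z_map"]>0).mean())
print(manip.state())
E
```

```text
pics
scene [0.94468481 0.30056698 0.44113614] [-1.10653543 -2.23133498  1.09431505] [[378.59651927058184, 0.0, 318.4028821420621], [0.0, 378.59651927058184, 195.20901898408584], [0.0, 0.0, 1.0]]
0.9958671875
side [0.03014109 0.62796512 0.59564249] [-0.82407038  2.42916438 -1.24190776] [[483.88397980840233, 0.0, 317.32750107309414], [0.0, 483.88397980840233, 202.4355802320855], [0.0, 0.0, 1.0]]
0.99603125
{'clock': 0.1, 'joint_pos': array([-3.69126063e-02,  2.64685838e-01,  1.60518767e+00, -4.10325260e-06,
        1.27370990e+00, -3.69098020e-02]), 'joint_velocities': array([ 0.00046256, -0.00113908, -0.0041343 , -0.00059394, -0.00016794,
       -0.00033627]), 'tau': array([ 2.09863060e-04, -5.03614998e+01, -3.58072400e+01,  7.29403482e-02,
        2.32994242e-02, -8.27531630e-05]), 'tool_pos': array([6.74377905e-01, 1.12790871e-05, 2.37533980e-01]), 'tcp_rot': array([ 1.20831066,  1.21071502, -1.21063284]), 'contact_force': array([ 0.21190473, -0.05352427,  0.67128005]), 'moment': array([ 0.0456169 ,  0.02480231, -0.021907  ]), 'gripper_width': 0.0881229956197148}
```

View pics/scene0.png

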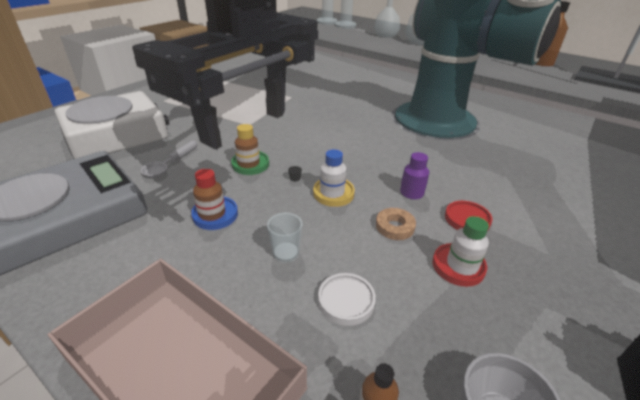

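View pics/side0.png

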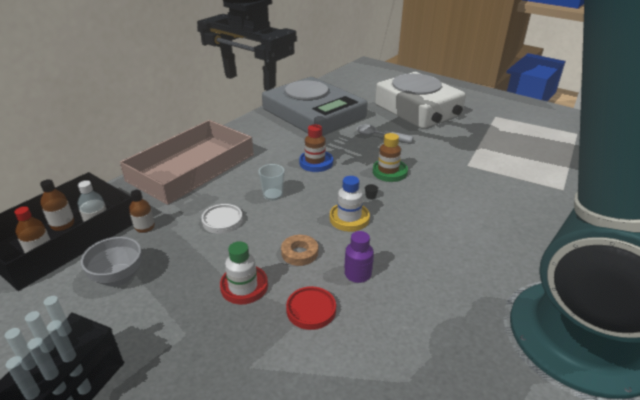

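Scene view: red cap (205,178) stands in blue dish, yellow (245,132) in green, blue (334,158) in yellow, green (475,228) in a red dish. The white dish is at (347,298) and the beaker at (285,235). Look-alikes: an empty red dish (468,215), a purple bottle (415,175), and in the side view a rack bottle with a red cap (25,215). Next I'll measure all of these in both views.

```bash
cat > h.py <<'E'
from cell import manip,cams,inverse_kinematics,order
import cv2,numpy as np
from scipy.spatial.transform import Rotation as R
def pts(c):
    """world point map"""
    K=c["intrinsics"]; Z=c["z_map"]; v,u=np.mgrid[:Z.shape[0],:Z.shape[1]]
    P=np.stack([(u-K[0,2])*Z/K[0,0],(v-K[1,2])*Z/K[1,1],Z],-1)
    P=P@R.from_rotvec(c["orientation"]).as_matrix().T+c["position"]
    P[Z==0]=np.nan
    return P
def plane(c,uv,h):
    K=c["intrinsics"]; uv=np.atleast_2d(uv).astype(float)
    d=np.c_[(uv-K[:2,2])/[K[0,0],K[1,1]],np.ones(len(uv))]@R.from_rotvec(c["orientation"]).as_matrix().T
    return c["position"]+d*((h-c["position"][2])/d[:,2])[:,None]
def circ(xy):
    xy=np.asarray(xy); 
    for _ in range(4):
        A=np.c_[2*xy,np.ones(len(xy))]; s=np.linalg.lstsq(A,(xy**2).sum(1),rcond=None)[0]
        r=np.sqrt(s[2]+s[0]**2+s[1]**2); e=abs(np.hypot(*(xy-s[:2]).T)-r)
        k=e<max(2.5*np.median(e),.001); xy=xy[k]
    return s[0],s[1],r,len(xy)
HUE={'red':[(0,8),(172,180)],'blue':[(105,122)],'yellow':[(20,32)],'green':[(50,85)],'purple':[(128,155)]}
def blobs(c,col,z0,z1,mn=25):
    hsv=cv2.cvtColor(c["image"],cv2.COLOR_BGR2HSV); P=pts(c)
    m=np.zeros(hsv.shape[:2],bool)
    if col=='white': m=(hsv[...,1]<40)&(hsv[...,2]>165)
    else:
        for a,b in HUE[col]: m|=(hsv[...,0]>=a)&(hsv[...,0]<=b)
        m&=(hsv[...,1]>110)&(hsv[...,2]>50)
    with np.errstate(invalid='ignore'): m&=(P[...,2]>z0)&(P[...,2]<z1)&(P[...,0]>.25)&(P[...,0]<1.1)
    n,l,st,ce=cv2.connectedComponentsWithStats(m.astype(np.uint8))
    return [(l==i,ce[i],st[i,4],P) for i in range(1,n) if st[i,4]>=mn]
E
python3 - <<'E'
from h import *
for n in ["scene","side"]:
    c=cams.capture(n); print(n)
    for col in ['red','blue','yellow','green','purple','white']:
        for lab,z0,z1 in [('cap',.06,.12),('dish',-.01,.03)]:
            for m,ce,a,P in blobs(c,col,z0,z1):
                Q=P[m]
                top=Q[Q[:,2]>np.percentile(Q[:,2],95)-.004] 
                s=f"{col:7}{lab:5} px{ce.round()} a{a} zmax{np.percentile(Q[:,2],98):.3f} mean{Q.mean(0).round(3)}"
                if lab=='dish':
                    k=cv2.findContours(m.astype(np.uint8),cv2.RETR_EXTERNAL,cv2.CHAIN_APPROX_NONE)[0]
                    hull=cv2.convexHull(np.vstack(k))[:,0]
                    T=Q[Q[:,2]>.010]
                    s+=f" ring(all z>.01 pts) {np.round(circ(T[:,:2]),4) if len(T)>8 else ''}"
                    mm=P[hull[:,1],hull[:,0]]; s+=f" hull@.014 {np.round(circ(plane(c,hull,.014)[:,:2]),4)}"
                else:
                    s+=f" top{top.mean(0).round(3)}"
                    k=cv2.findContours(m.astype(np.uint8),cv2.RETR_EXTERNAL,cv2.CHAIN_APPROX_NONE)[0]
                print(s)
E
```

```text
scene
red    cap   px[205. 178.] a337 zmax0.091 mean[ 0.64  -0.148  0.084] top[ 0.637 -0.152  0.089]
red    dish  px[465. 213.] a779 zmax0.013 mean[0.356 0.207 0.008] ring(all z>.01 pts) [3.618e-01 2.143e-01 3.750e-02 1.500e+02] hull@.014 [ 0.3697  0.2141  0.0418 19.    ]
red    dish  px[455. 269.] a858 zmax0.013 mean[0.499 0.241 0.008] ring(all z>.01 pts) [4.837e-01 2.421e-01 3.750e-02 2.480e+02] hull@.014 [ 0.4914  0.243   0.041  25.    ]
blue   cap   px[334. 157.] a209 zmax0.091 mean[ 0.455 -0.019  0.086] top[ 0.452 -0.021  0.089]
blue   dish  px[218. 217.] a564 zmax0.013 mean[ 0.637 -0.135  0.007] ring(all z>.01 pts) [ 6.319e-01 -1.501e-01  3.760e-02  1.320e+02] hull@.014 [ 0.6369 -0.1415  0.0411 19.    ]
yellow cap   px[245. 131.] a177 zmax0.090 mean[ 0.482 -0.216  0.084] top[ 0.48  -0.218  0.089]
yellow dish  px[335. 196.] a423 zmax0.013 mean[ 0.46  -0.008  0.007] ring(all z>.01 pts) [ 4.481e-01 -1.970e-02  3.740e-02  1.090e+02] hull@.014 [ 4.57e-01 -1.38e-02  4.12e-02  1.80e+01]
green  dish  px[263. 161.] a28 zmax0.006 mean[ 0.451 -0.204  0.005] ring(all z>.01 pts)  hull@.014 
[... 3650 characters left out ...]
  px[ 84. 184.] a49 zmax0.105 mean[0.818 0.301 0.104] top[0.818 0.301 0.104]
white  cap   px[348. 195.] a134 zmax0.069 mean[ 0.443 -0.01   0.065] top[ 0.444 -0.012  0.066]
white  cap   px[234. 266.] a161 zmax0.069 mean[0.475 0.261 0.065] top[0.475 0.259 0.066]
white  dish  px[518. 127.] a574 zmax0.004 mean[ 0.313 -0.626  0.002] ring(all z>.01 pts)  hull@.014 [ 0.3088 -0.6112  0.0663 12.    ]
white  dish  px[494. 161.] a880 zmax0.004 mean[ 0.298 -0.414  0.001] ring(all z>.01 pts)  hull@.014 [ 0.2887 -0.3914  0.0622 13.    ]
white  dish  px[222. 217.] a663 zmax0.015 mean[0.644 0.136 0.009] ring(all z>.01 pts) [6.432e-01 1.385e-01 3.770e-02 8.300e+01] hull@.014 [ 0.6428  0.1393  0.0394 22.    ]
```

Ring fits agree within 4 mm between views, with radius 37.5 mm and rim z near 14 mm. The occupied red dish (0.482,0.242) is 0.54 m from the base and the empty one (0.360,0.214) only 0.42 m, so the occupied one is the real dish_red. Next is a close wrist look at it and the green bottle.

```bash
cat >> h.py <<'E'
def wcap():
    s=manip.state(); c=cams.capture("wrist"); T=np.eye(4)
    T[:3,:3]=R.from_rotvec(s["tcp_rot"]).as_matrix(); T[:3,3]=s["tool_pos"]; T=T@c["T_tool_cam"]
    c["position"]=T[:3,3]; c["orientation"]=R.from_matrix(T[:3,:3]).as_rotvec(); return c
E
python3 - <<'E'
from h import *
s=manip.state(); print(R.from_rotvec(s["tcp_rot"]).as_matrix().round(2))
c=wcap(); print(np.array(c["T_tool_cam"]).round(3))
rot=[2*np.pi/3/np.sqrt(3)*k for k in (1,1,-1)]
print(R.from_rotvec(rot).as_matrix().round(2))
for n,p in dict(red=(.4816,.2425),blue=(.63,-.15),yellow=(.4463,-.0197),green=(.471,-.219),spare=(.6438,.1386)).items():
    for z in (.035,.15): print(n,z,inverse_kinematics([*p,z],rot))
manip.move_pose([.4816-.0,.2425,.24],rot)
c=wcap(); cv2.imwrite("pics/w1.png",c["image"])
for col in ['red','green','white']:
  for lab,z0,z1 in [('cap',.06,.12),('dish',-.01,.03)]:
    for m,ce,a,P in blobs(c,col,z0,z1):
        Q=P[m]; T=Q[Q[:,2]>.010]; top=Q[Q[:,2]>np.percentile(Q[:,2],95)-.004]
        print(col,lab,ce.round(),a,np.percentile(Q[:,2],98).round(3),top.mean(0).round(4),np.round(circ(T[:,:2]),4))
print(manip.state()["clock"],manip.state()["tool_pos"])
E
```

```text
[[-0.  1.  0.]
 [ 0.  0. -1.]
 [-1. -0. -0.]]
[[ 0.001 -0.264  0.965 -0.146]
 [ 1.    -0.    -0.001 -0.   ]
 [ 0.     0.965  0.264 -0.069]
 [ 0.     0.     0.     1.   ]]
[[ 0.  1.  0.]
 [-0.  0. -1.]
 [-1.  0.  0.]]
red 0.035 [ 4.20272235e-01  2.26224005e-01  2.06712791e+00 -4.44089210e-16
  8.48240737e-01  4.20272235e-01]
red 0.15 [ 4.20272235e-01  8.20003628e-02  1.98703599e+00 -4.44089210e-16
  1.07255630e+00  4.20272235e-01]
blue 0.035 [-2.72201668e-01  4.01918194e-01  1.82769856e+00 -4.44089210e-16
  9.11975895e-01 -2.72201668e-01]
blue 0.15 [-2.72201668e-01  2.78931654e-01  1.75407494e+00 -4.44089210e-16
  1.10858606e+00 -2.72201668e-01]
yellow 0.035 [-9.98787733e-02  6.48196974e-02  2.25714472e+00 -4.44089210e-16
  8.19628241e-01 -9.98787733e-02]
yellow 0.15 [-9.98787733e-02 -9.99953379e-02  2.16734685e+00 -4.44089210e-16
  1.07424114e+00 -9.98787733e-02]
green 0.035 [-4.83187519e-01  1.92992030e-01  2.10874480e+00 -4.44089210e-16
  8.39855822e-01 -4.83187519e-01]
green 0.15 [-4.83187519e-01  4.45416988e-02  2.02693759e+00 -4.44089210e-16
  1.07011336e+00 -4.83187519e-01]
spare 0.035 [ 1.74228492e-01  4.19372905e-01  1.80228459e+00 -4.44089210e-16
  9.19935163e-01  1.74228492e-01]
spare 0.15 [ 1.74228492e-01  2.98363570e-01  1.72905572e+00 -4.44089210e-16
  1.11417337e+00  1.74228492e-01]
red dish [322. 164.] 1531 0.015 [0.4817 0.2439 0.0133] [4.814e-01 2.434e-01 3.760e-02 6.390e+02]
red dish [222. 190.] 3267 0.015 [0.3594 0.2158 0.0131] [3.603e-01 2.154e-01 3.770e-02 6.900e+02]
green cap [318. 178.] 750 0.093 [0.4794 0.2482 0.0916] [4.793e-01 2.482e-01 1.140e-02 6.310e+02]
white cap [319. 163.] 545 0.068 [0.4804 0.2571 0.0651] [4.796e-01 2.477e-01 1.990e-02 5.210e+02]
white dish [454. 234.] 917 0.014 [0.656  0.1637 0.0132] [6.433e-01 1.400e-01 3.760e-02 2.390e+02]
1.4833 [0.48266597 0.2418418  0.24016955]
```

View pics/w1.png

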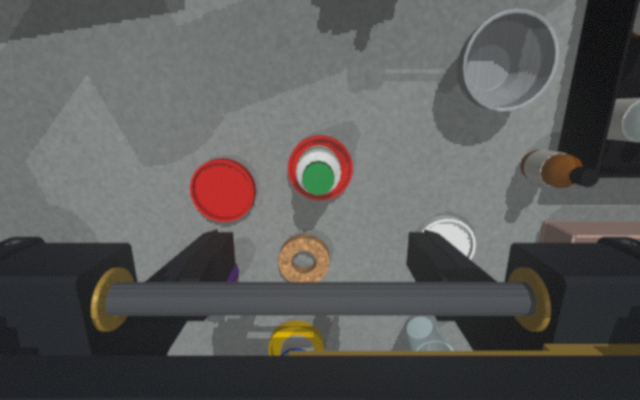

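Wrist view: the green cap (318,178) is in the red dish (320,165), dish centre (0.4815,0.243), with the decoy dish at (222,190) nearer the base. The choice is confirmed. First move is green to the white dish, gripping the body with the jaws along world x.

```bash
cat >> h.py <<'E'
rot=[2*np.pi/3/np.sqrt(3)*k for k in (1,1,-1)]
D=dict(red=(.4815,.243),blue=(.630,-.150),yellow=(.4463,-.0197),green=(.471,-.219),spare=(.6436,.139))
ZG=.035; ZT=.155
def rep(t):
    s=manip.state(); print(t,'t%.1f'%s["clock"],s["tool_pos"].round(4),'F',s["contact_force"].round(1),'w%.4f'%s["gripper_width"])
def pick(p,hi=.155):
    manip.move_pose([*p,hi],rot); manip.set_gripper(.08)
    manip.move_linear([*p,ZG],rate=.1); rep('at')
    manip.set_gripper(.0,force=25); rep('grip')
    manip.move_linear([*p,ZT],rate=.1); rep('up')
def place(p):
    manip.move_linear([*p,ZT],rate=.15)
    manip.move_linear([*p,.05],rate=.1); manip.move_linear([*p,ZG+.001],rate=.03); manip.dwell(.2); rep('down')
    manip.set_gripper(.075); rep('open'); manip.move_linear([*p,ZT],rate=.12); rep('clear')
E
python3 - <<'E'
from h import *
pick((.4795,.246))
c=cams.capture("side"); cv2.imwrite("pics/s1.png",c["image"])
E
```

```text
at t3.6 [0.4802 0.2463 0.0358] F [-0.6 -0.6  0.1] w0.0802
grip t4.2 [0.4796 0.2461 0.0352] F [0.4 0.  1.1] w0.0473
up t5.5 [0.4789 0.2457 0.1541] F [-0.6  0.6 -1.8] w0.0477
```

View pics/s1.png

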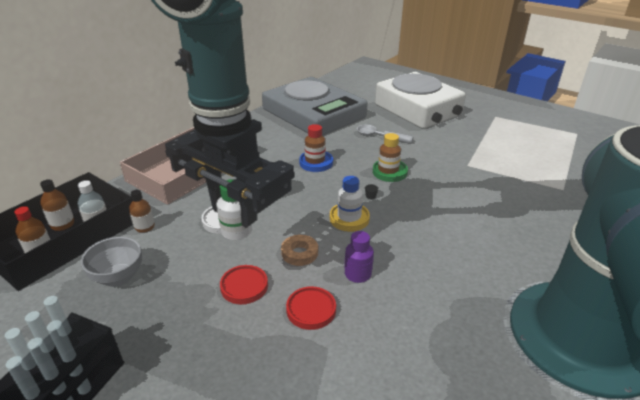

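The green bottle hangs upright in the jaws at (232,212), and its red dish is empty at (244,284). Now I'll place it.

Run:
```python
from h import *
place(D['spare']); manip.move_linear([.55,.0,.2],rate=.25)
c=cams.capture("side"); cv2.imwrite("pics/s2.png",c["image"])
for n in("scene","side"):
  c=cams.capture(n)
  for col in('green','red','blue','yellow'):
    for m,ce,a,P in blobs(c,col,.06,.12):
        Q=P[m]; t=Q[Q[:,2]>np.percentile(Q[:,2],95)-.004]; print(n,col,ce.round(),t.mean(0).round(4))
    if col in('red','green'):
      for m,ce,a,P in blobs(c,col,-.01,.03):
        Q=P[m];T=Q[Q[:,2]>.01]
        if len(T)>8: print(n,col,'dish',np.round(circ(T[:,:2]),4))
rep('x')
```

```text
down t9.1 [0.6436 0.139  0.036 ] F [ 0.4 -0.4 -1.3] w0.0472
open t9.6 [0.6437 0.139  0.0361] F [-0.  -0.6 -1. ] w0.0750
clear t10.8 [0.6428 0.1388 0.1538] F [-0.3 -0.8 -0.6] w0.0750
scene red [205. 179.] [ 0.6377 -0.1512  0.0894]
scene red dish [3.619e-01 2.141e-01 3.750e-02 2.110e+02]
scene red dish [4.834e-01 2.421e-01 3.760e-02 3.210e+02]
scene blue [334. 157.] [ 0.4517 -0.0215  0.0895]
scene yellow [245. 131.] [ 0.4799 -0.2186  0.0889]
side green [216. 185.] [0.6405 0.1417 0.0917]
side green dish [ 4.795e-01 -1.938e-01  1.190e-02  1.800e+01]
side green dish [ 0.4598 -0.2131  0.0256 13.    ]
side red [314. 131.] [ 0.6328 -0.1495  0.0918]
side red [ 23. 214.] [0.8267 0.4109 0.1031]
side red dish [4.797e-01 2.427e-01 3.770e-02 3.360e+02]
side red dish [3.583e-01 2.145e-01 3.780e-02 3.720e+02]
side blue [350. 183.] [ 0.4466 -0.0211  0.0917]
side yellow [391. 140.] [ 0.4739 -0.2184  0.0918]
x t11.8 [0.5503 0.001  0.1993] F [ 0.5 -0.2 -0.7] w0.0750
```

View pics/s2.png

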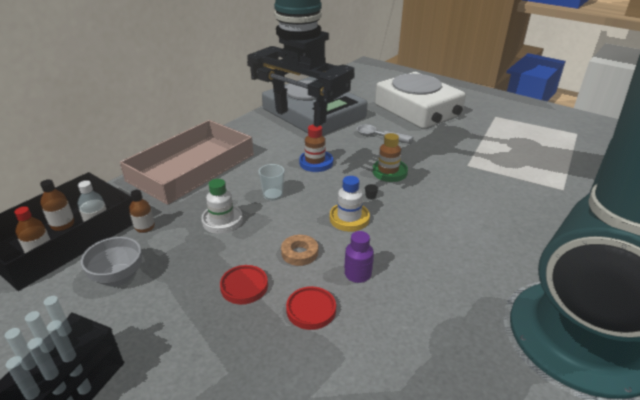

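Green stands in the white dish at (220,210), measured within 4 mm of its centre. Beaker (271,182) is untouched. Next is red to dish_red, then blue to dish_blue.

Run:
```python
from h import *
pick((.635,-.151)); 
if manip.state()["gripper_width"]<.044: raise SystemExit('lost')
place(D['red'])
pick((.449,-.022))
if manip.state()["gripper_width"]<.044: raise SystemExit('lost')
c=cams.capture("side"); cv2.imwrite("pics/s3.png",c["image"])
for m,ce,a,P in blobs(c,'red',-.01,.03)+blobs(c,'red',.06,.1)+blobs(c,'blue',-.01,.03):
    Q=P[m];T=Q[Q[:,2]>.01]; print(ce.round(),T.mean(0).round(4),np.round(circ(T[:,:2]),4))
```

```text
at t14.2 [ 0.6358 -0.1512  0.036 ] F [-0.8  0.8 -0.3] w0.0800
grip t14.8 [ 0.6352 -0.1511  0.0352] F [-0.2  0.1  1.8] w0.0468
up t16.1 [ 0.6343 -0.1508  0.1538] F [ 0.4 -0.6 -0.5] w0.0477
down t21.1 [0.4816 0.243  0.0361] F [-0.3 -0.2 -0.7] w0.0473
open t21.7 [0.4815 0.243  0.0361] F [ 0.3 -0.   0.1] w0.0750
clear t22.8 [0.4808 0.2427 0.154 ] F [ 0.2 -0.4  0.6] w0.0749
at t25.5 [ 0.4497 -0.0221  0.0356] F [ 1.  -0.4 -0.3] w0.0800
grip t26.1 [ 0.4491 -0.022   0.0351] F [-0.9 -0.8  2. ] w0.0470
up t27.4 [ 0.4484 -0.0219  0.1542] F [-0.4 -0.2 -1.9] w0.0473
[243. 289.] [0.4694 0.2521 0.0129] [4.797e-01 2.427e-01 3.760e-02 2.430e+02]
[311. 307.] [0.3561 0.2163 0.0129] [3.583e-01 2.146e-01 3.780e-02 3.720e+02]
[ 24. 217.] [0.8212 0.4125 0.0938] [8.269e-01 4.107e-01 9.200e-03 6.500e+01]
[240. 250.] [0.476  0.2447 0.087 ] [4.789e-01 2.421e-01 1.350e-02 2.430e+02]
[316. 160.] [ 0.628  -0.1482  0.0128] [ 6.287e-01 -1.499e-01  3.770e-02  1.230e+02]
```

View pics/s3.png

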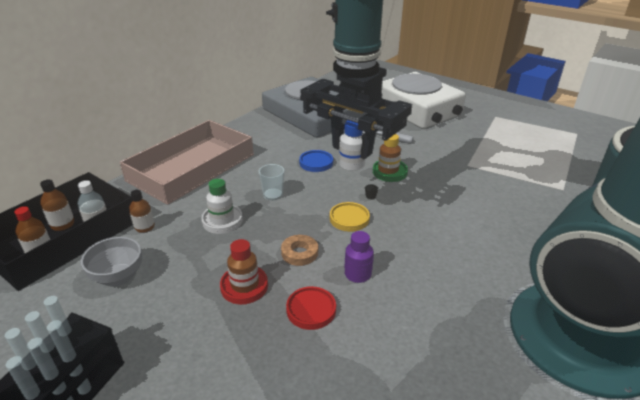

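Red stands in dish_red at (243,270), and the blue bottle is held upright over the bench. The blue (316,160) and yellow (349,215) dishes are empty.

Run:
```python
from h import *
place(D['blue'])
pick((.4765,-.219))
if manip.state()["gripper_width"]<.044: raise SystemExit('lost')
c=cams.capture("side"); cv2.imwrite("pics/s4.png",c["image"])
for k in('yellow','green','blue'):
  for m,ce,a,P in blobs(c,k,-.01,.03)+(blobs(c,k,.06,.1) if k=='blue' else []):
    Q=P[m];T=Q[Q[:,2]>.01]
    if len(T)>8: print(k,ce.round(),np.round(circ(T[:,:2]),4))
```

```text
down t31.1 [ 0.63  -0.15   0.036] F [-0.2 -0.3 -2.3] w0.0476
open t31.7 [ 0.6301 -0.15    0.0361] F [-0.4  0.3  0.1] w0.0749
clear t32.8 [ 0.6292 -0.1498  0.1538] F [-0.6  0.3  0.2] w0.0748
at t35.2 [ 0.4772 -0.2194  0.0357] F [0.6 0.6 0.2] w0.0801
grip t35.8 [ 0.4766 -0.2191  0.0352] F [-0.3  0.6  1.7] w0.0471
up t37.1 [ 0.4759 -0.2187  0.1541] F [-0.7 -0.2 -2.3] w0.0473
yellow [349. 216.] [ 4.446e-01 -2.000e-02  3.760e-02  2.060e+02]
green [389. 169.] [ 4.69e-01 -2.20e-01  3.66e-02  6.40e+01]
blue [315. 164.] [ 6.287e-01 -1.502e-01  3.760e-02  1.020e+02]
blue [316. 132.] [ 6.273e-01 -1.484e-01  1.290e-02  1.070e+02]
```

View pics/s4.png

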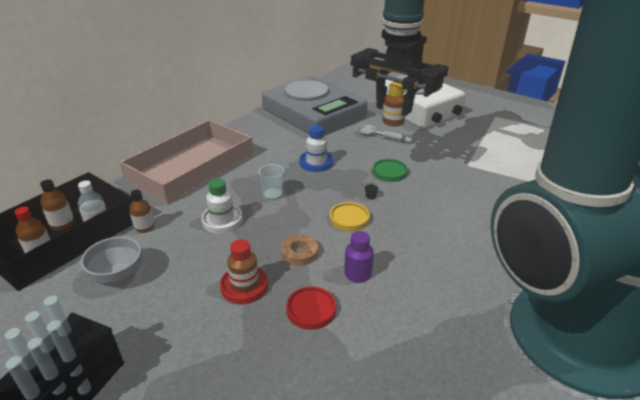

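Blue stands in dish_blue (316,150), yellow is held, and the green dish (390,170) is empty.

Run:
```python
from h import *
place(D['yellow'])
pick((.6436,.139))
if manip.state()["gripper_width"]<.044: raise SystemExit('lost')
place(D['green'])
manip.move_linear([.52,-.35,.3],rate=.25); manip.dwell(.3)
for n in("scene","side"):
  c=cams.capture(n); cv2.imwrite(f"pics/end_{n}.png",c["image"])
  for col in('red','blue','yellow','green'):
    for m,ce,a,P in blobs(c,col,.06,.12):
        Q=P[m]; t=Q[Q[:,2]>np.percentile(Q[:,2],95)-.004]; print(n,col,'cap',ce.round(),t.mean(0).round(4))
    for m,ce,a,P in blobs(c,col,-.01,.03):
        Q=P[m];T=Q[Q[:,2]>.01]
        if len(T)>8: print(n,col,'dish',np.round(circ(T[:,:2]),4))
rep('x')
```

```text
down t40.7 [ 0.4464 -0.0197  0.0361] F [-0.2 -0.5 -2.1] w0.0473
open t41.3 [ 0.4464 -0.0197  0.0361] F [-0.2  1.2  0.5] w0.0749
clear t42.4 [ 0.4456 -0.0196  0.1541] F [-0.4  0.3  0.4] w0.0755
at t45.0 [0.6444 0.1391 0.036 ] F [ 0.  -0.  -1.2] w0.0803
grip t45.6 [0.6436 0.139  0.0352] F [-0.3  0.9  1. ] w0.0473
up t47.0 [0.6429 0.1389 0.1538] F [ 0.5 -0.2 -2.1] w0.0469
down t51.8 [ 0.4711 -0.219   0.0361] F [-0.9 -0.5 -1.3] w0.0473
open t52.4 [ 0.4711 -0.219   0.0361] F [0.5 0.8 1.1] w0.0749
clear t53.5 [ 0.4704 -0.2187  0.1541] F [-0.8  0.2 -0.3] w0.0753
scene red cap [471. 227.] [0.4839 0.2408 0.0902]
scene red dish [3.62e-01 2.14e-01 3.76e-02 1.44e+02]
scene red dish [4.835e-01 2.421e-01 3.750e-02 2.480e+02]
scene blue cap [209. 176.] [ 0.6314 -0.1486  0.0894]
scene blue dish [ 6.319e-01 -1.501e-01  3.750e-02  1.460e+02]
scene yellow cap [334. 157.] [ 0.4494 -0.0215  0.0895]
scene yellow dish [ 4.481e-01 -1.990e-02  3.750e-02  1.130e+02]
side red cap [ 23. 213.] [0.8267 0.4109 0.1032]
side red cap [240. 250.] [0.4794 0.2415 0.0916]
side red dish [4.796e-01 2.426e-01 3.760e-02 2.560e+02]
side red dish [3.584e-01 2.146e-01 3.780e-02 3.610e+02]
side blue cap [316. 131.] [ 0.6272 -0.1496  0.0917]
side blue dish [ 6.286e-01 -1.500e-01  3.750e-02  9.800e+01]
side yellow cap [351. 184.] [ 0.4443 -0.0216  0.0917]
side yellow dish [ 4.446e-01 -1.940e-02  3.760e-02  1.430e+02]
side green cap [392. 139.] [ 0.4682 -0.2139  0.0918]
side green dish [ 4.695e-01 -2.189e-01  3.630e-02  6.200e+01]
x t54.9 [ 0.5198 -0.3495  0.2997] F [0.3 0.2 0.6] w0.0750
```

```bash
cd pics; python3 -c "
import cv2,numpy as np
a=cv2.imread('end_scene.png')[90:330,150:530];b=cv2.imread('end_side.png')[90:330,150:530]
cv2.imwrite('endx.png',np.hstack([a,b]))"
```

```text
(no output)
```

View pics/endx.png

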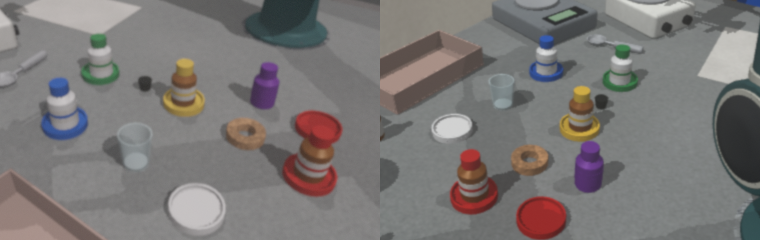

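All four bottles stand upright in their own dishes: in the right half of the crop, blue (545,60), green (620,70), yellow (580,112) and red (472,182). The white dish is empty, the beaker is in place, and the arm is clear.

```bash
python3 -c "
from cell import order
order.close_job()"
```

```text
the job is handed in; nothing more can be done
```

All four bottles now stand upright in the dishes of their own cap colours, and I handed the job in at about 55 s of the 102 s allowed. `close_job` gives no verdict, so what follows rests on my own last measurements.

- **Moves:** I parked green in the white dish, then moved red, blue and yellow to their own dishes, and finally green to its own. Red went to the red dish 0.54 m from the base. The empty red look-alike is only 0.42 m away, and I left it alone.
- **Bottle positions:** The cap-to-dish centre offsets were about 2 mm for red, blue and yellow in both views, and about 5 mm for green. The limit is 13 mm. Cap tops were at 0.089–0.092 m, as expected for a bottle on a dish floor.
- **Beaker:** It looked unmoved in every picture. I checked this by eye only, not by measurement.
- **Disagreements:** The two fixed cameras differed by 3–4 mm in x, and I used the average. The scene camera's colour mask did not pick up the green bottle, so its measured position comes from the side view alone. It does look right in both pictures.

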